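Set the cooling-water balancing valve and hold it

TASK

Set the cooling-water valve on the optical table: by its crank handle, turn the handwheel clockwise until the valve is fully closed against its stop, then back it off exactly two turns anticlockwise. Finish with the crank handle still gripped between the fingers and the wheel kept still at that setting (do not let go: a colleague will now tighten the gland nut under the wheel and it must not creep). Leave the bottle, mirror mount, spanner and hex driver around it where they are.

Things in the scene. Friction and masses are not known exactly. Their poses are not given: they have to be found in the camera images.
- wheel (a joint): Opening angle of the handwheel, rad: 0 = closed, on the hard stop; grows turning anticlockwise seen from above, 6.283 per turn, at most 31.4. Clockwise closes. It starts half a turn to one and a half turns open. Turning takes 0.22 N m (4 N at the crank handle) plus 0.03 N m per rad/s; it stays where left. The wheel does not rise as it turns.
- wheel_axis (a point): Fixed point on the handwheel's vertical axis at mid height of its rim, 152 mm above the table. Grey wheel, 126 mm across, rim 16 mm thick, three spokes, above a brass valve body. Axes are the valve's: z up, y along the copper pipes; a 52 mm gauge, 121 mm high, stands 112 mm to +y. Closed, the crank handle is on the -x side.
- handle_mid (a point): Point on the axis of the upright crank handle at mid height of its black barrel, 192 mm above the table; it goes round with the wheel on a circle of radius 55 mm about wheel_axis. It is the place to grip.
- crank_handle: The upright black crank handle on the wheel's rim: a barrel 21 mm in diameter and 56 mm long, standing from 165 to 221 mm above the table. Origin on its axis at its foot, 162 mm above the table. It spins freely about its own vertical axis, so a gripper holding it can keep its own direction while the wheel goes round. The rim's top is 160 mm above the table.
- wash_bottle: Bystander: loose white plastic bottle, 60 mm in diameter, 150 mm tall, origin under its centre. To be left alone.
- mirror_mount: Bystander: loose black optical mirror mount on a post, foot 58 x 75 mm, 127 mm tall, origin under its centre. To be left alone.
- spanner: Bystander: loose steel spanner 190 mm long lying on the table. To be left alone.
- hex_driver: Bystander: loose hand driver with a black handle, 170 mm long, lying on the table. To be left alone.

How it is judged:
On the way, in this order (a step that is already met when the one before it is completed fails the run):
1. the valve is closed on its stop (value of joint wheel below 0.08 rad), for 0.2 s.
2. the wheel has been backed off two turns (value of joint wheel between 12.316 and 12.816 rad), for 0.2 s.
At the end, for the whole second after the job is handed in: Having been on its stop (within 0.08 rad), the wheel stands still two turns open (12.57 +- 0.25 rad), its crank handle between the fingers (within 20 mm of its axis, 45 mm of its middle) and gripped with over 2 N; the four bystanders are within 30 mm of their places, bottle and mount upright (all of step 2 and velocity of joint wheel between -0.05 and 0.05 rad/s and contact force between the fingers and crank_handle above 2 N and horizontal distance between the grasp point and handle_mid below 0.02 m and distance between the grasp point and handle_mid below 0.045 m and distance of each of wash_bottle, mirror_mount, spanner, hex_driver from where it was at the start of the episode below 0.03 m and angle between each of wash_bottle, mirror_mount's own z axis and vertical below 0.3 rad); the arm keeps its last pose, push and grip.
It fails at once if the bottle, mirror mount, spanner or hex driver is displaced or knocked over (distance of any of wash_bottle, mirror_mount, spanner, hex_driver from where it was at the start of the episode above 0.03 m or angle between any of wash_bottle, mirror_mount's own z axis and vertical above 0.3 rad).
It also fails if it takes over 69 s, if anything falls off the work surface, if the arm or the gripper's body presses on something with over 40 N, if the wrist force passes 120 N, or if a joint passes its speed limit or range.

ROBOT

A 6-joint arm with a two-finger parallel gripper is mounted at the origin on the work surface. World frame = base frame: x ahead of the robot, y to its left, z up, the work surface at z = 0. Lengths are in m, angles in rad, forces in N, time in s.
With the tool pointing down it reaches from about 0.3 to 0.825 m from the base axis. Payload 5.4 kg.
Tool frame: the origin (TCP) lies at the very end of the fingers, on their centre line; the grasp point (between the pads) lies 19 mm behind it; z points along the fingers, x is the direction in which the jaws open and shut, and the axes are right-handed (so a half turn about z gives the same grasp; the last joint's range is limited). The gripper opens to 92 mm and grips with 3 to 60 N. Pads are 20 mm wide; open, the fingers measure 128 mm over their backs; the gripper's body (75 mm by 189 mm) begins 69 mm behind the grasp point.
Start: joints at [1.029, 0.158, 1.597, -0, 1.386, -0.21], TCP at [0.187, 0.544, 0.215] pointing down, gripper open.
Joint ranges: [-2.91, 2.91], [-0.94, 2.29], [0.18, 2.7], [-1.29, 4.43], [0.17, 2.64], [-3, 3]. Speed limits (rad/s): [2.57, 2.57, 3.14, 3.14, 3.14, 3.14].

INTERFACE

Orientations are given as a rotation vector (axis times angle).
In Python, from workcell import bot gives the robot as it stands. Calls block until the motion is done:
- bot.goto(position, orientation): joint-space move of the TCP to a pose.
- bot.line_to(position, rot=None, max_speed=0.15): straight line of the TCP; rot=None keeps the orientation; max_speed is the mean speed in m/s.
- bot.set_joints(angles): joint-space move.
- bot.set_gripper(opening, newtons=None): opening from 0.0 (shut) to 1.0 (fully open); newtons is the grip in N (None keeps the last); returns when the fingers have stopped.
- bot.hold(seconds).
- bot.inverse_kinematics(position, orientation): joint angles nearest the present ones, or None.
- bot.read_camera(name): name is "scene" or "top" or "wrist"; returns a dict with "pixels" (400x640x3 uint8, blue, green, red), "fx", "fy", "cx", "cy" (pixels), "k1" (the pictures are not rectified: a ray, as slopes to the right and down, at radius r is drawn at 1 + k1 r^2 times it, then the intrinsics apply), "R" (3x3) and "t" (3): a world point X has camera coordinates R X + t. Camera axes: x right, y down, z forward; pixel columns grow to the right and rows downward; lengths in m; the calibration is good to about 2 mm. A picture is of the moment at which its call begins. There is no depth.
A pose or a line that the arm cannot do raises bot.MotionError and nothing moves.
- bot.job_done(): hands the job in, once; it reports no verdict.
Readings, each from a call of its own:
- bot.current_clock(): time.
- bot.current_joints(): joint angles.
- bot.current_joint_vel(): joint speeds.
- bot.current_effort(): joint torques, N m.
- bot.current_ee_pos(): TCP position.
- bot.current_tool_rot(): TCP orientation.
- bot.current_contact_force(): force on the tool from outside, world axes, zero at the start.
- bot.current_ft_torque(): the same for the moment, N m.
- bot.current_opening(): opening from 0.0 (shut) to 1.0 (fully open).
Only numpy, scipy, OpenCV 4.12 (cv2) and the standard library are available. Lean on these libraries where they do the work, as an engineer would, in place of code of your own. Each camera call takes 0.05 s, during which the arm holds its last target.

## Working session

There is one attempt and no reset: what is moved stays moved. The work goes in short steps, each a Python script; the robot and the scene stay as the last script left them, time stands still between calls to the robot, and variables do not carry over. Pictures are saved under pics/ and viewed, and the job is handed in when it is done.

```bash
ls; mkdir -p pics
python3 - <<'E'
from workcell import bot
import cv2
print(bot.current_clock(),bot.current_ee_pos(),bot.current_tool_rot(),bot.current_opening())
for n in("scene","top","wrist"):
    c=bot.read_camera(n); cv2.imwrite(f"pics/{n}0.png",c["pixels"]); print(n,{k:v for k,v in c.items() if k!="pixels"})
E
```

```text
pics
0.0 [0.18702429 0.54307533 0.21363228] [ 2.55720027  1.82362158 -0.00263471] 0.996590206511489
scene {'fx': 430.15628232712515, 'fy': 430.15628232712515, 'cx': 325.90291318320175, 'cy': 202.0933321009175, 'k1': -0.11353428847183734, 'R': array([[-0.39424554,  0.91881277,  0.01880313],
       [ 0.64849032,  0.2926362 , -0.70272638],
       [-0.65117645, -0.26485309, -0.7112117 ]]), 't': array([ 0.20832661, -0.32576887,  1.36141253])}
top {'fx': 482.5386700111546, 'fy': 482.5386700111546, 'cx': 316.4524222694224, 'cy': 193.46667526473317, 'k1': 0.0023344683652826883, 'R': array([[-0.0079691 , -0.99995364,  0.00540461],
       [-0.99495032,  0.00738822, -0.10009636],
       [ 0.10005179, -0.006175  , -0.99496307]]), 't': array([0.03169052, 0.59175131, 1.30721163])}
wrist {'fx': 312.3367246350944, 'fy': 312.3367246350944, 'cx': 318.2540529391855, 'cy': 201.72874867265614, 'k1': -0.04572491658157978, 'R': array([[ 0.32648488,  0.94520123, -0.00150558],
       [ 0.91723938, -0.3164411 ,  0.2419441 ],
       [ 0.22820943, -0.08037206, -0.97028902]]), 't': array([-0.57334613, -0.02522832,  0.39060399])}
```

View pics/scene0.png

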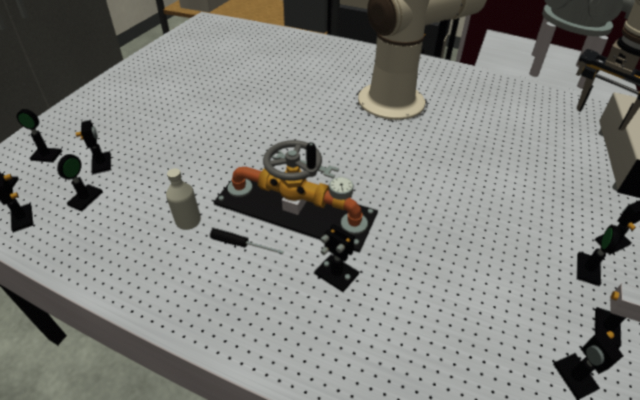

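View pics/top0.png

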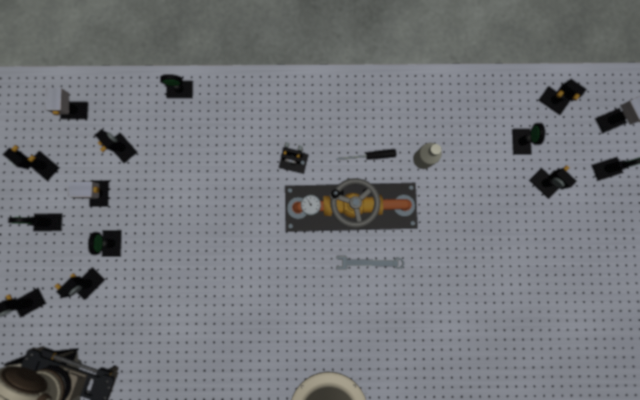

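View pics/wrist0.png

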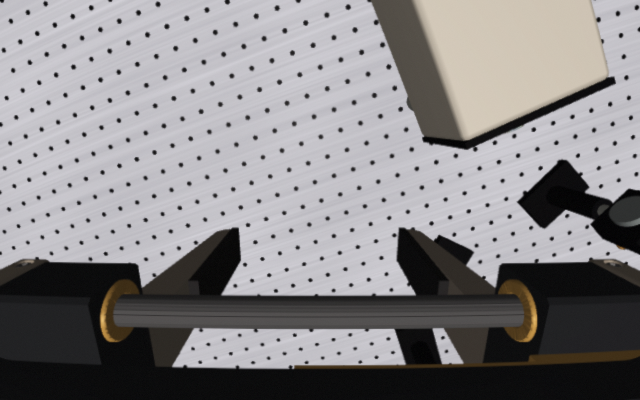

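Run:
```python
import cv2
t=cv2.imread('pics/top0.png')[130:290,260:460]; s=cv2.imread('pics/scene0.png')[120:260,200:390]
cv2.imwrite('pics/topz.png',cv2.resize(t,None,fx=4,fy=4,interpolation=cv2.INTER_CUBIC)[:600])
cv2.imwrite('pics/scz.png',cv2.resize(s,None,fx=4,fy=4,interpolation=cv2.INTER_CUBIC))
```

```text
(no output)
```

View pics/topz.png

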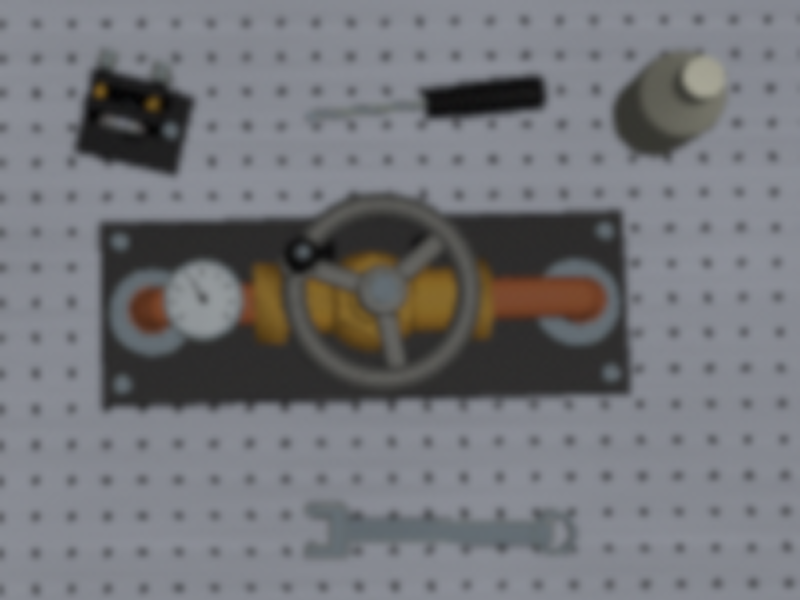

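View pics/scz.png

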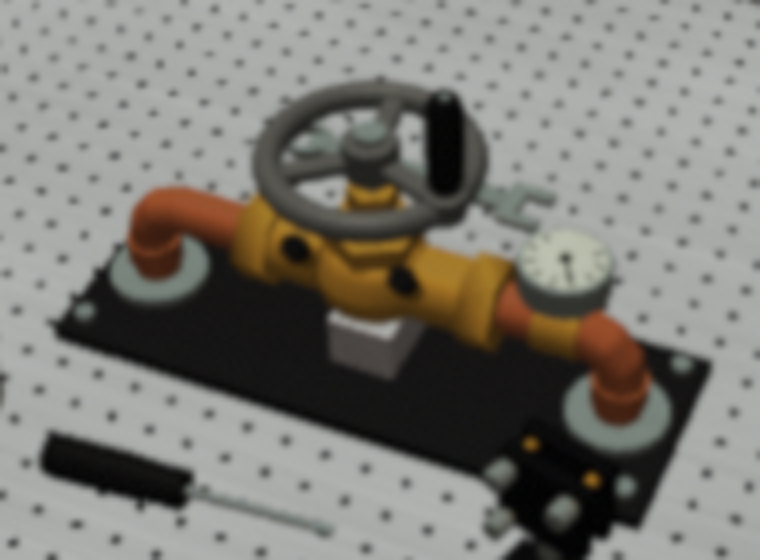

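```bash
cat > h.py <<'E'
import numpy as np, cv2
from workcell import bot
from scipy.spatial.transform import Rotation as Rr
def ray(c,u,v):
    K=np.array([[c["fx"],0,c["cx"]],[0,c["fy"],c["cy"]],[0,0,1.]])
    p=cv2.undistortPoints(np.array([[[u,v]]],float),K,np.array([c["k1"],0,0,0.]))[0,0]
    R=np.array(c["R"]);t=np.array(c["t"])
    return -R.T@t, R.T@np.array([p[0],p[1],1.])
def onz(c,u,v,z):
    o,d=ray(c,u,v); return o+d*(z-o[2])/d[2]
def tri(c1,p1,c2,p2):
    o1,d1=ray(c1,*p1);o2,d2=ray(c2,*p2)
    s=np.linalg.lstsq(np.c_[d1,-d2],o2-o1,rcond=None)[0]
    a=o1+s[0]*d1;b=o2+s[1]*d2
    return (a+b)/2,np.linalg.norm(a-b)
E
python3 - <<'E'
from h import *
np.set_printoptions(precision=4,suppress=True)
T=bot.read_camera("top");S=bot.read_camera("scene")
tz=lambda x,y:(260+x/4-.375,130+y/4-.375); sz=lambda x,y:(200+x/4-.375,120+y/4-.375)
big=cv2.resize(cv2.cvtColor(T["pixels"],6)[130:290,260:460],None,fx=4,fy=4,interpolation=cv2.INTER_CUBIC)
print(cv2.HoughCircles(big,cv2.HOUGH_GRADIENT_ALT,1.5,30,param1=80,param2=.5,minRadius=70,maxRadius=110))
w=onz(T,*tz(382.5,290.5),.152);print("axis",w)
for a,b in(((285,290),(480,290)),((382,193),(382,388))): print("dia",np.linalg.norm(onz(T,*tz(*a),.152)-onz(T,*tz(*b),.152)))
print("hub tri",tri(T,tz(382,288),S,sz(369,131)))
sc=sz(369,159)
L=onz(S,*sz(254,160),.152);R=onz(S,*sz(487,160),.152);print("scene dia",L,R,np.linalg.norm(L-R),(L+R)/2)
F=onz(S,*sz(370,80),.16);N=onz(S,*sz(370,238),.144);print("scene mid",(F+N)/2)
g=onz(T,*tz(203,299),.121);print("gauge",g,g-w,np.linalg.norm((g-w)[:2]),np.degrees(np.arctan2(*(g-w)[1::-1])))
h=onz(T,*tz(303,252),.221);print("handle top",h,h-w,np.linalg.norm((h-w)[:2]),np.degrees(np.arctan2(*(h-w)[1::-1])))
print("tri top",tri(T,tz(303,252),S,sz(444,97)))
h=onz(S,*sz(445,143),.192);print("handle mid scene",h,np.linalg.norm((h-w)[:2]),np.degrees(np.arctan2(*(h-w)[1::-1])))
for a,b in(((102,224),(622,212)),((103,406),(629,393))):
  d=onz(T,*tz(*a),.01)-onz(T,*tz(*b),.01);print("plate yaw",np.degrees(np.arctan2(-d[0],d[1])))
for n,p in dict(bottle=(648,120),mount=(135,133),drvL=(310,115),drvR=(543,92),spL=(310,530),spR=(575,530)).items(): print(n,onz(T,*tz(*p),.01)[:2])
print(bot.current_clock())
E
```

```text
None
axis [ 0.5568 -0.0694  0.152 ]
dia 0.12250948607527902
dia 0.12285515431094644
hub tri (array([ 0.5571, -0.068 ,  0.1698]), np.float64(0.0009317152165866203))
scene dia [ 0.5844 -0.1234  0.152 ] [ 0.5336 -0.0113  0.152 ] 0.12308119442067016 [ 0.559  -0.0674  0.152 ]
scene mid [ 0.5562 -0.0691  0.152 ]
gauge [0.5547 0.0436 0.121 ] [-0.0021  0.113  -0.031 ] 0.11297275547329276 91.05901770762264
handle top [ 0.5744 -0.0166  0.221 ] [0.0176 0.0528 0.069 ] 0.05566082872598828 71.53158230695422
tri top (array([ 0.5745, -0.0168,  0.2207]), np.float64(0.00046812881819858836))
handle mid scene [ 0.5745 -0.0167  0.192 ] 0.055577099899304934 71.38386220163987
plate yaw 0.9107538721109957
plate yaw 0.9642725671056198
bottle [ 0.6881 -0.2718]
mount [0.6814 0.0916]
drvL [ 0.6934 -0.0323]
drvR [ 0.7088 -0.1979]
spL [ 0.4022 -0.0288]
spR [ 0.4008 -0.2126]
0.25
```

```bash
cat >> h.py <<'E'
W=np.array([.5568,-.0690]); YAW=np.radians(1.0); ZT=.176
def down(a): # tool z down, tool x along world angle a
    x=np.array([np.cos(a),np.sin(a),0]);z=np.array([0,0,-1.]);y=np.cross(z,x)
    return Rr.from_matrix(np.c_[x,y,z]).as_rotvec()
def st(tag=""):
    np.set_printoptions(precision=4,suppress=True)
    print(tag,round(bot.current_clock(),2),"p",np.array(bot.current_ee_pos()),"F",np.array(bot.current_contact_force()).round(1),"op",round(bot.current_opening(),3))
E
python3 - <<'E'
from h import *
p=bot.current_ee_pos()
for a in (-19,0,20,161,180,200): print(a,bot.inverse_kinematics([.5745,-.0167,.30],down(np.radians(a))),[bot.inverse_kinematics([W[0]+.055*np.cos(b),W[1]+.055*np.sin(b),ZT],down(np.radians(a))) is not None for b in np.arange(0,6.3,.8)])
bot.line_to([p[0],p[1],.30]);st()
E
```

```text
-19 [-2.39219261e-01  1.14768994e-01  1.47794406e+00 -8.88178420e-16
  1.54887960e+00  9.23932972e-02] [True, True, True, True, True, True, True, True]
0 [-2.39219261e-01  1.14768994e-01  1.47794406e+00 -4.44089210e-16
  1.54887960e+00 -2.39219261e-01] [True, True, True, True, True, True, True, True]
20 [-2.39219261e-01  1.14768994e-01  1.47794406e+00 -4.44089210e-16
  1.54887960e+00 -5.88285111e-01] [True, True, True, True, True, True, True, True]
161 None [False, False, False, False, False, False, False, False]
180 [-0.23921926  0.11476899  1.47794406  0.          1.5488796   2.90237339] [True, True, True, True, True, True, True, True]
200 [-2.39219261e-01  1.14768994e-01  1.47794406e+00 -4.44089210e-16
  1.54887960e+00  2.55330754e+00] [True, True, True, True, True, True, True, True]
 0.97 p [0.187  0.543  0.2989] F [-0.1  0.2 -0.3] op 1.0
```

Run:
```python
from h import *
r=down(np.radians(-19))
bot.goto([.5745,-.0167,.30],r);st()
bot.line_to([.5745,-.0167,.245],r);st()
c=bot.read_camera("wrist");cv2.imwrite("pics/w1.png",c["pixels"])
c=bot.read_camera("scene");cv2.imwrite("pics/s1.png",cv2.resize(c["pixels"][60:280,180:420],None,fx=2.7,fy=2.7))
```

```text
3.38 p [ 0.5745 -0.0158  0.3   ] F [-0.  -0.2  0.1] op 1.0
 3.9 p [ 0.5746 -0.0164  0.2454] F [-0.1  0.5  0.8] op 1.002
```

View pics/w1.png

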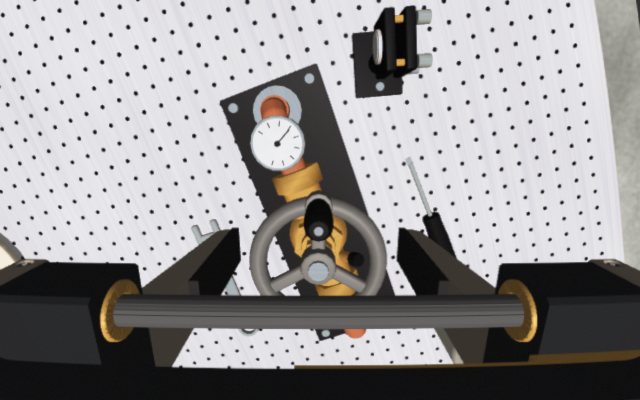

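View pics/s1.png

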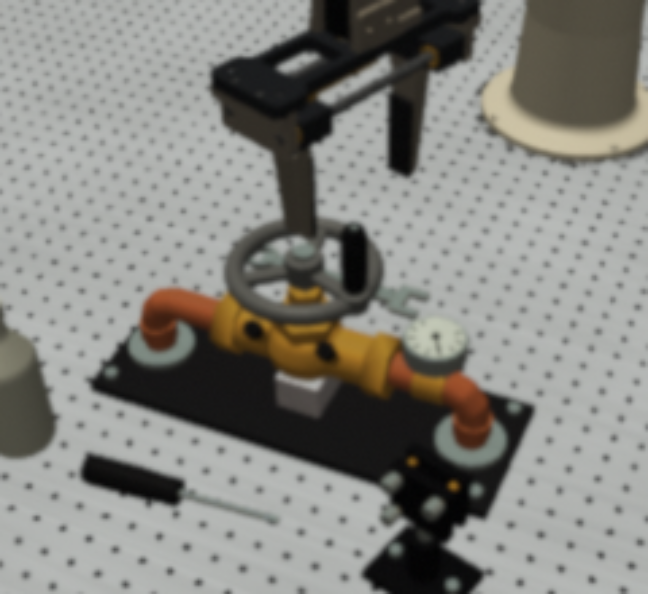

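The wrist view shows the handle top at about (318,230), centred between the fingers. The scene view agrees, with the finger midpoint at about (350,203), just above the handle top at (353,230). I'll descend and grip.

Run:
```python
from h import *
r=down(np.radians(-19))
bot.line_to([.5745,-.0167,ZT],r,max_speed=.06);st()
bot.set_gripper(0.0,newtons=30);st("grip")
c=bot.read_camera("scene");cv2.imwrite("pics/s2.png",cv2.resize(c["pixels"][60:280,180:420],None,fx=2.7,fy=2.7))
```

```text
5.3 p [ 0.5749 -0.0168  0.1766] F [0.  0.1 0.3] op 1.003
grip 6.38 p [ 0.5745 -0.0167  0.176 ] F [-0.7 -0.6 -0.6] op 0.219
```

View pics/s2.png

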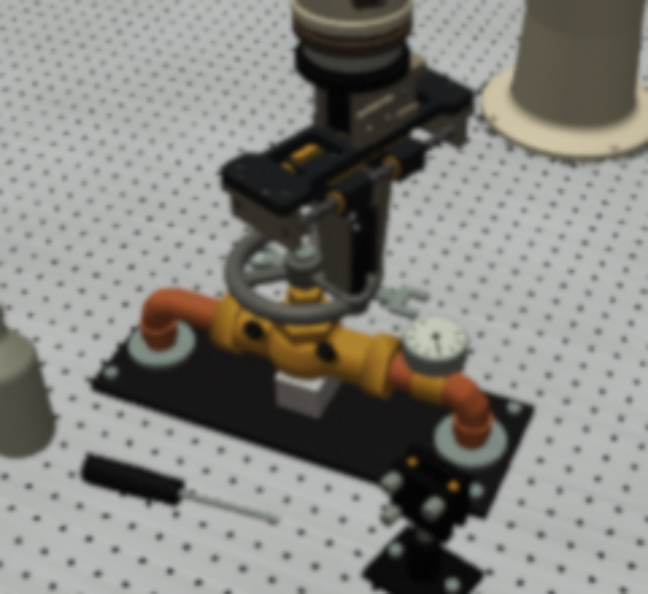

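```bash
cat >> h.py <<'E'
ROT=down(np.radians(-19)); RAD=.0553
# wheel angle q -> world handle direction
def pt(q,rad=RAD):
    a=q+np.pi+YAW; return [W[0]+rad*np.cos(a),W[1]+rad*np.sin(a),ZT]
def info(tag=""):
    p=np.array(bot.current_ee_pos())[:2]-W; f=np.array(bot.current_contact_force())
    n=p/np.linalg.norm(p); t=np.array([-n[1],n[0]])
    th=np.degrees(np.arctan2(p[1],p[0])-np.pi-YAW)%360
    print(tag,round(bot.current_clock(),2),"q%%360 %.1f r %.4f Fr %.1f Ft(ccw) %.1f Fz %.1f op %.3f"%(th,np.linalg.norm(p),f[:2]@n,f[:2]@t,f[2],bot.current_opening()))
    return f[:2]@t
def turn(q0,q1,speed=.08,step=np.radians(20),every=3):
    n=max(1,int(np.ceil(abs(q1-q0)/step)))
    for i,q in enumerate(np.linspace(q0,q1,n+1)[1:]):
        bot.line_to(pt(q),ROT,max_speed=speed)
        if i%every==every-1 or i==n-1: info("%.1f"%np.degrees(q))
E
python3 - <<'E'
from h import *
info()
turn(np.radians(250.4),np.radians(210),every=1)
bot.hold(.2);info()
E
```

```text
6.42 q%360 250.4 r 0.0552 Fr 0.7 Ft(ccw) 0.2 Fz 0.3 op 0.223
236.9 6.73 q%360 236.4 r 0.0551 Fr -0.8 Ft(ccw) -0.2 Fz -0.4 op 0.221
223.5 7.04 q%360 223.0 r 0.0550 Fr -3.9 Ft(ccw) -1.6 Fz 0.5 op 0.226
210.0 7.35 q%360 209.7 r 0.0549 Fr -4.2 Ft(ccw) -0.7 Fz 2.2 op 0.222
 7.55 q%360 209.7 r 0.0548 Fr -5.1 Ft(ccw) -2.5 Fz 1.5 op 0.221
```

Run:
```python
from h import *
c=bot.read_camera("scene");cv2.imwrite("pics/s3.png",cv2.resize(c["pixels"][60:280,180:420],None,fx=2.7,fy=2.7))
c=bot.read_camera("wrist");cv2.imwrite("pics/w3.png",c["pixels"])
```

```text
(no output)
```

View pics/s3.png

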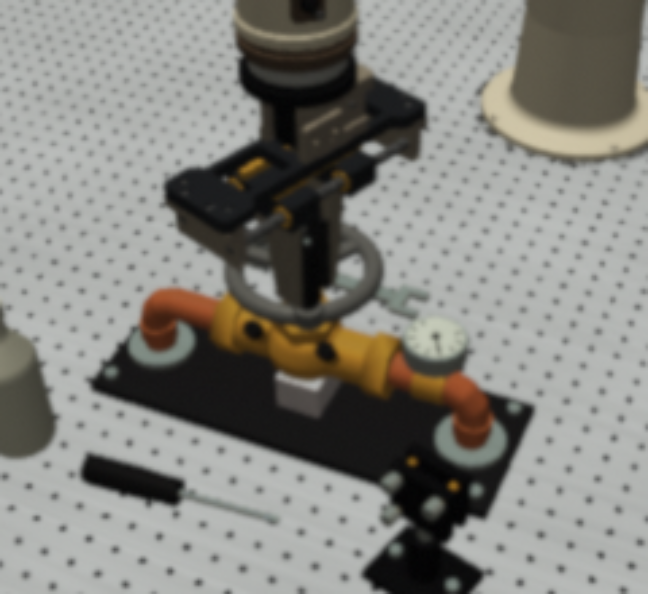

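View pics/w3.png

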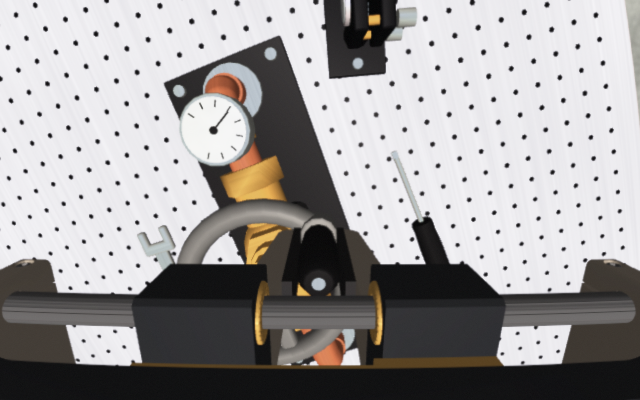

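The wrist view shows the handle (319,283) still clamped between the fingers, and the wheel has turned with it. I'll continue closing.

Run:
```python
from h import *
turn(np.radians(210),np.radians(20),every=2,speed=.1)
bot.hold(.2);info()
```

```text
172.0 8.32 q%360 172.2 r 0.0545 Fr -4.8 Ft(ccw) -2.2 Fz 2.0 op 0.224
134.0 8.98 q%360 134.2 r 0.0544 Fr -6.2 Ft(ccw) -1.8 Fz 3.5 op 0.220
96.0 9.65 q%360 96.0 r 0.0547 Fr -4.9 Ft(ccw) -1.2 Fz 2.1 op 0.222
58.0 10.32 q%360 58.1 r 0.0550 Fr -3.5 Ft(ccw) -1.0 Fz -0.1 op 0.225
20.0 10.98 q%360 19.9 r 0.0554 Fr -2.4 Ft(ccw) -1.0 Fz -1.5 op 0.222
 11.18 q%360 20.0 r 0.0554 Fr -0.8 Ft(ccw) -1.6 Fz -0.2 op 0.224
```

Run:
```python
from h import *
for q in (12,6,3,0,-2,-4,-6,-8,-10,-12):
    bot.line_to(pt(np.radians(q)),ROT,max_speed=.03)
    f=info(str(q))
    if f>15: break
bot.hold(.4);info()
c=bot.read_camera("top");cv2.imwrite("pics/t4.png",cv2.resize(c["pixels"][130:270,260:460],None,fx=4,fy=4,interpolation=2))
c=bot.read_camera("wrist");cv2.imwrite("pics/w4.png",c["pixels"])
```

```text
12 11.59 q%360 12.2 r 0.0554 Fr 0.2 Ft(ccw) 3.3 Fz -1.4 op 0.226
6 11.93 q%360 5.8 r 0.0555 Fr 1.3 Ft(ccw) 3.0 Fz -1.8 op 0.224
3 12.18 q%360 2.9 r 0.0555 Fr 1.3 Ft(ccw) 2.8 Fz -1.8 op 0.222
0 12.43 q%360 359.8 r 0.0555 Fr 1.7 Ft(ccw) 3.8 Fz -0.3 op 0.224
-2 12.68 q%360 359.3 r 0.0555 Fr 1.8 Ft(ccw) 7.7 Fz -2.1 op 0.222
-4 12.93 q%360 359.1 r 0.0554 Fr 0.9 Ft(ccw) 13.0 Fz -3.3 op 0.218
-6 13.18 q%360 359.0 r 0.0554 Fr 3.1 Ft(ccw) 19.3 Fz -4.1 op 0.219
 13.58 q%360 358.9 r 0.0554 Fr 2.9 Ft(ccw) 20.1 Fz -4.3 op 0.221
```

View pics/w4.png

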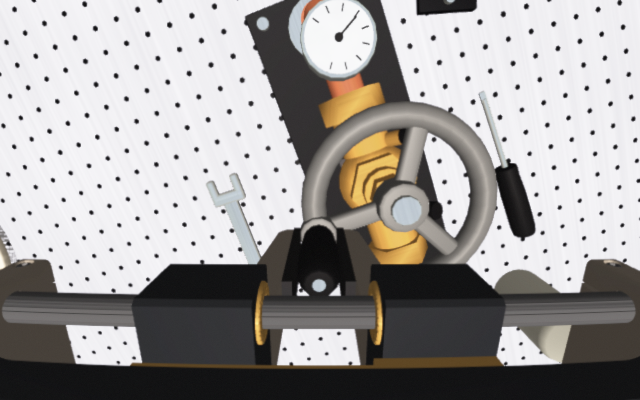

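The stop was reached where expected: the wheel reads within 1° of closed, tangential force rises to 20 N and motion ceases. In the wrist view the handle (319,285) is still gripped. Now I'll back off two turns.

Run:
```python
from h import *
turn(0,np.radians(719.5),every=4,speed=.09)
bot.hold(.5);info()
c=bot.read_camera("wrist");cv2.imwrite("pics/w5.png",c["pixels"])
c=bot.read_camera("scene");cv2.imwrite("pics/s5.png",c["pixels"])
c=bot.read_camera("top");cv2.imwrite("pics/t5.png",c["pixels"])
```

```text
79.9 15.21 q%360 80.4 r 0.0547 Fr -2.0 Ft(ccw) 2.4 Fz -2.2 op 0.223
159.9 16.68 q%360 159.7 r 0.0545 Fr -4.9 Ft(ccw) 1.7 Fz 2.2 op 0.220
239.8 18.14 q%360 239.9 r 0.0552 Fr -2.9 Ft(ccw) 1.2 Fz 0.4 op 0.222
319.8 19.61 q%360 320.1 r 0.0556 Fr 2.6 Ft(ccw) -0.3 Fz -0.3 op 0.223
399.7 21.07 q%360 40.5 r 0.0551 Fr 0.4 Ft(ccw) 2.7 Fz -1.6 op 0.222
479.7 22.54 q%360 119.9 r 0.0545 Fr -4.8 Ft(ccw) 2.2 Fz 0.6 op 0.224
559.6 24.01 q%360 199.3 r 0.0548 Fr -4.5 Ft(ccw) 0.2 Fz 2.4 op 0.224
639.6 25.48 q%360 279.7 r 0.0555 Fr 0.4 Ft(ccw) 1.2 Fz -1.3 op 0.222
719.5 26.94 q%360 0.1 r 0.0554 Fr 4.2 Ft(ccw) 1.1 Fz 0.2 op 0.221
 27.44 q%360 0.1 r 0.0554 Fr 3.9 Ft(ccw) 2.5 Fz -0.4 op 0.223
```

View pics/w5.png

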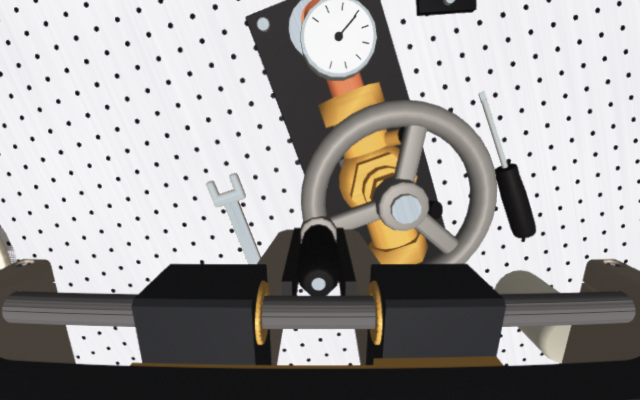

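View pics/s5.png

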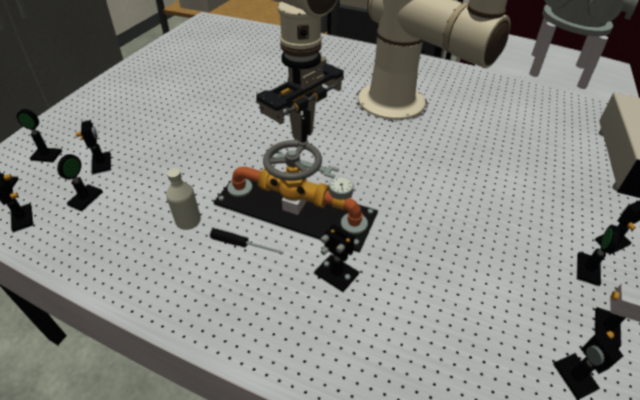

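View pics/t5.png

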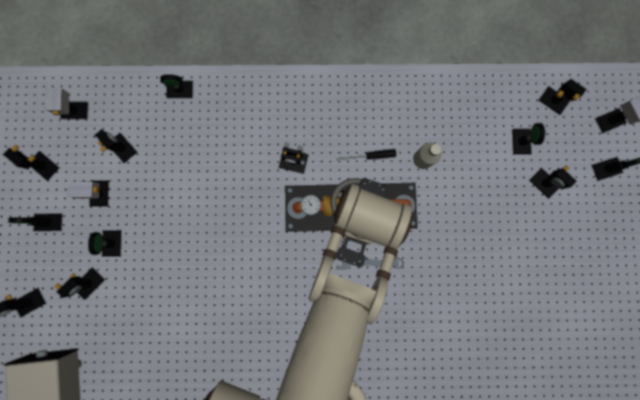

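The wrist view shows the wheel as it stood when closed, with the handle (318,284) gripped. The bottle (183,203), driver (230,238) and mount (338,262) are unmoved in the scene view, and the spanner is unmoved in the wrist view. The wheel reads 720° ± 1°, so I'll check it is still and hand in.

Run:
```python
from h import *
info();print(np.abs(bot.current_joint_vel()).max())
bot.hold(.5);info()
bot.job_done()
```

```text
27.59 q%360 0.1 r 0.0554 Fr 3.9 Ft(ccw) 3.2 Fz -0.6 op 0.224
0.0017342161931774504
 28.09 q%360 0.1 r 0.0554 Fr 3.9 Ft(ccw) 3.0 Fz -0.9 op 0.221
the job is handed in; nothing more can be done
```

I closed the valve onto its stop, backed it off two turns anticlockwise, and handed the job in at 28.1 s with the crank handle still gripped. No verdict was reported.

- **Start:** From the camera images the wheel stood about 250° (0.7 turn) open.
- **Closing:** The wheel stopped within about 1° of the expected closed position. Force along the turning direction rose to about 20 N with no further motion, and I held it there for 0.4 s.
- **Backing off:** I turned it continuously anticlockwise by two turns. The final reading was 720.1°, or about 721° measured from where the tool stopped at closing. That is 12.57–12.59 rad against a tolerance of ±0.25. This comes from the tool position, as the wheel angle itself can't be read.
- **At hand-in:** The reading did not change over the last 0.5 s. The gripper was set to 30 N and its opening (about 20.5 mm) fits the 21 mm barrel. The last force readings were about 5 N.
- **Bystanders:** The bottle, mirror mount and hex driver look unmoved in the before and after scene views. The arm partly hid the spanner in the final top view. It looks unmoved in the wrist views, which only cover the turns since closing.

One reading disagreed with expectation: while turning, the force along the turning direction was mostly 0–3 N in magnitude and often of the wrong sign, not the expected 4 N. The pictures show the wheel following the handle, so I put this down to sensor offset.

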